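# Fit the cup rack's retaining bar and lock it with its sleeve

## Task

Take the leaning retaining bar from its parking stand, lower it without dropping it into the two slanted slots at the front of the cup rack so that it bridges them and lies fully home, its thin stub on top of the rack's half spigot, and let go. Then push the square sleeve over the stub and half spigot together until it meets the cheek, so that the bar is locked, and let go. Leave the cups and all the other things as they stand.

Things in the scene. Friction and masses are not known exactly. Their poses are not given: they have to be found in the camera images.
- rack: White plastic cup rack, fixed. Origin on the table below the bar's place, midway between two upright front cheeks; x to its back, y along the bar's place, z up. Cheeks 10 mm thick, inner faces at y = +-90 mm, outer at +-100, about 160 mm high. Behind them (x 35 to 160 mm) the deck with the cups, 50 mm up; side panels 85 mm, rear posts 120 mm high.
- seat (a point): Point on the rack 135 mm above the table: the bar's origin when the bar lies home in both slots (axes as the rack's).
- slot_pos (a point): Middle of the slot in the rack's +y cheek, at its floor (y = +95 mm). Both slots are alike: they lean 22 degrees towards the robot, rising along u = (-0.375, 0, 0.927) in the rack's frame; 12 mm wide, 27 mm deep with flared mouth. The floor lies 6 mm below the seat along u. The slot's front face carries the 8 mm bar; the 4 mm of play is all behind the bar.
- slot_neg (a point): The same point in the slot of the -y cheek (y = -95 mm), the cheek with the half spigot.
- spigot_tip (a point): Tip of the half spigot, a stub that stands out from the -y cheek's outer face (y = -100 to -148 mm), 8 mm thick and 9 mm high along u, its top flush with the slot floor, so that the bar's stub lies on top of it. The point is the centre of its end face.
- sleeve_home (a point): Point on the rack in the middle of bar stub and half spigot together, 125 mm from the rack's middle, 129 mm above the table: centre of the sleeve when its end meets the -y cheek (axes as the rack's). Once let go, the sleeve sags a few mm and hangs on the stub.
- bar: Loose aluminium bar, 8 mm strip, 0.16 kg. Frame upright (z up) when in slots; the strip leans in it: length along y, height along u = (-0.375, 0, 0.927), thickness along (0.927, 0, 0.375). Origin at the centre of its middle part, 172 mm long, 44 mm high, which fits between the cheeks. Tongues for the slots: u -6 to +18 mm, to y = +106 and -98 mm. Starts in the parking stand, stub to -y.
- stub_tip (a point): End of the bar's thin stub, which goes on from the -y tongue, y = -98 to -148 mm in the bar's frame, 8 mm thick, 8 mm high (u -6 to +2 mm). The point is the centre of its end face.
- stand: White plastic parking stand of the bar, fixed: base plate 120 x 210 x 8 mm and two slotted cheeks like the rack's (same spacing, slots and lean, 150 mm high; no spigot, no deck). Origin on the table below the bar's origin, which rests 125 mm up; axes as the rack's.
- sleeve: Locking sleeve, a loose square white plastic tube 40 x 40 mm outside, 50 mm long, bore 28 x 28 mm right through, 0.05 kg. Origin at its centre, bore along its y. Starts lying on the table in front, bore level, centre 20 mm up.
- cup0: White ceramic cup, 54 mm across, 70 mm high, standing on the rack's deck, -y side; origin under its foot. To be left alone.
- cup1: White ceramic cup, 54 mm across, 70 mm high, standing on the rack's deck, middle; origin under its foot. To be left alone.
- cup2: White ceramic cup, 54 mm across, 70 mm high, standing on the rack's deck, +y side; origin under its foot. To be left alone.
- sugar_jar: Closed glass jar, 58 mm across, 75 mm high, standing on the table in front; origin under its foot. To be left alone.
- cup3: White ceramic cup like those on the rack, 54 mm across, 70 mm high, standing on the table in front; origin under its foot. To be left alone.
- saucers: Pile of glass saucers, 120 mm across, 55 mm high; origin under its middle. To be left alone.
- kettle: Aluminium kettle, 150 mm across, 195 mm high over its bail handle, spout with flap to its -y; origin under its middle. To be left alone.
- tea_tin: Steel tin, 84 mm across, 130 mm high, at the back; origin under its foot. To be left alone.
Things that resemble listed ones, but are neither listed nor needed, are in the scene too. What is shaped like the sleeve but orange or purple is not meant.

How it is judged:
On the way, in this order (a step that is already met when the one before it is completed fails the run):
1. The bar is lowered to within 15 mm of its home in the slots while the fingers still hold it (distance between bar and seat below 0.015 m and contact force between the fingers and bar above 0.5 N), for 0.05 s.
2. The bar lies home in both slots, let go and still, before the sleeve is brought to the spigot (z of bar in the frame of seat between -0.005 and 0.005 m and x of bar in the frame of seat between -0.006 and 0.007 m and y of bar in the frame of seat between -0.008 and 0.008 m and angle between bar's own z axis and vertical below 0.15 rad and angle between the y axis of bar and the y axis of rack, either way round below 0.06 rad and contact force between the fingers and bar below 0.1 N and linear speed of bar below 0.02 m/s and distance between sleeve and sleeve_home above 0.08 m), for 0.2 s.
At the end, for the whole second after the job is handed in: Bar at rest in both slots: within 5 mm of the seat in height, 6 mm front to back, 8 mm lengthwise, parallel to the rack. Sleeve hanging quietly over stub and half spigot, its end within 10 mm of the cheek, its centre within 12 mm sideways and 10 mm in height of its home, bore within 0.2 rad (z of bar in the frame of seat between -0.005 and 0.005 m and x of bar in the frame of seat between -0.006 and 0.007 m and y of bar in the frame of seat between -0.008 and 0.008 m and angle between bar's own z axis and vertical below 0.15 rad and angle between the y axis of bar and the y axis of rack, either way round below 0.06 rad and y of sleeve in the frame of sleeve_home between -0.01 and 0.006 m and x of sleeve in the frame of sleeve_home between -0.012 and 0.012 m and z of sleeve in the frame of sleeve_home between -0.013 and 0.01 m and angle between the y axis of sleeve and the y axis of rack, either way round below 0.2 rad and linear speed of bar below 0.02 m/s and linear speed of sleeve below 0.1 m/s); the robot touches nothing.
It fails at once if A cup on the rack is shifted more than 25 mm or tipped more than 0.35 rad (distance of any of cup0, cup1, cup2 from where it was at the start of the episode above 0.025 m or angle between any of cup0, cup1, cup2's own z axis and vertical above 0.35 rad).
It fails at once if The jar, the fourth cup, saucers, kettle or tin is shifted more than 25 mm or tipped more than 0.35 rad (distance of any of sugar_jar, cup3, saucers, kettle, tea_tin from where it was at the start of the episode above 0.025 m or angle between any of sugar_jar, cup3, saucers, kettle, tea_tin's own z axis and vertical above 0.35 rad).
It also fails if it takes over 59 s, if anything falls off the work surface, if the arm or the gripper's body presses on something with over 40 N, if the wrist force passes 120 N, or if a joint passes its speed limit or range.

## Robot

A 6-joint arm with a two-finger parallel gripper is mounted at the origin on the work surface. World frame = base frame: x ahead of the robot, y to its left, z up, the work surface at z = 0. Lengths are in m, angles in rad, forces in N, time in s.
With the tool pointing down it reaches from about 0.375 to 0.975 m from the base axis. Payload 3.8 kg.
Tool frame: the origin (TCP) lies at the very end of the fingers, on their centre line; the grasp point (between the pads) lies 19 mm behind it; z points along the fingers, y is the line along which they close (so a half turn about z gives the same grasp; the last joint's range is limited). The gripper opens to 85 mm and grips with 20 to 120 N. Pads are 22 mm wide; open, the fingers measure 114 mm over their backs; the gripper's body (76 mm by 85 mm) begins 54 mm behind the grasp point. The pads swing forward as they close: fully open they stand 13 mm farther back than shut.
Start: joints at [-1.272, 0.264, 1.604, -0, 1.274, -0.037], TCP at [0.222, -0.637, 0.231] pointing down, gripper open.
Joint ranges: [-2.63, 2.63], [-0.94, 2.18], [0.31, 2.57], [-1.31, 4.45], [0, 2.66], [-2.55, 2.55]. Speed limits (rad/s): [2.57, 2.57, 3.14, 3.14, 3.14, 3.14].

## Interface

Orientations are given as a rotation vector (axis times angle).
In Python, from workcell import bot, vision gives the robot as it stands. The module is installed in compiled form; this text tells all that it offers.
- The arm moves only by the tool play_rows, never from a script. Its argument "moves" is a list that holds one entry, the list of rows, each a list of 7 numbers: the turn, a rotation vector about the tool's x, y, z as a fraction of full scale, then the shift along the tool's x, y, z as a fraction of full scale, then the finger opening in mm, from 0 to 85.4. In form: [[[ax, ay, az, x, y, z, jaw], ...]]. A call has 1 to 5 rows; each row shifts and turns the commanded pose from where the row before left it, along the tool's axes as they then stand; what a row does not reach is not made up. Full scale, the value 1, is 0.1 m for a shift and 0.5 rad for a turn. A row lasts 1/12 s, in which the tool goes at most 41.7 mm and 7.16 degrees, less where a joint would pass 70% of its speed; a pose out of reach is approached as far as the arm can. A call with a number of a shift or a turn outside -1 to 1 is refused whole. A call with a gripper value outside its range is refused whole. The fingers move at their own pace and stop on an object; "newtons" is the grip in N (left out, the last holds). Time passes only in rows, so rows that do not move let the fingers close. It gives the time, the measured TCP pose, the force, the opening and the grip force at its end, in the units of the state.
- bot.read_state(): the state, without advancing time (a new reading comes with each control period).
- vision.read_camera(name): name is "scene" or "top" or "wrist"; returns a dict with "image" (400x640x3 uint8, red, green, blue), "depth" (400x640 float32, m along the optical axis (not along the pixel's ray), 0 where there is no reading), "K" (3x3 intrinsics, pixels), "dist" ([k1, k2, p1, p2, k3] as OpenCV has them; the pictures are not rectified), "R" (3x3) and "t" (3): a world point X has camera coordinates R X + t. Camera axes: x right, y down, z forward; pixel columns grow to the right and rows downward; lengths in m; the calibration is good to about 2 mm. A picture is of the moment at which its call begins.
- bot.finish_job(): hands the job in; it is judged then, once.
The state is a dict: "time": time; "q": joint angles; "joint_vel": joint speeds; "joint_torque": joint torques, N m; "tool_pos": TCP position; "tcp_rot": TCP orientation; "wrist_force": force on the tool from outside, world axes, zero at the start; "torque": the same for the moment, N m; "width": opening from 0.0 (shut) to 1.0 (fully open); "grip_force": force on a finger pad.
Only numpy, scipy, OpenCV 4.12 (cv2) and the standard library are available. Lean on these libraries where they do the work, as an engineer would, in place of code of your own. Each camera call takes 0.05 s, during which the arm holds its last target. There are 200 camera calls.

## Working session

There is one attempt and no reset: what is moved stays moved. The work goes in short steps, Python scripts to look and compute and a tool call to move; the robot and the scene stay as the last step left them, time stands still between calls to the robot, and variables do not carry over. Pictures are saved under pics/ and viewed, at most 10 in all, crops included, and the job is handed in when it is done.

Besides the shell and the picture viewer there is one more tool, called after "Request:" as a command line: name --argument value ..., lists and objects as JSON in quotes. play_rows: Moves the arm, as the interface text tells. Its arguments: {"type":"object","properties":{"moves":{"type":"array","items":{"type":"array","items":{"type":"array","items":{"type":"number"}}}},"newtons":{"type":"number"}},"required":["moves"]}

```bash
mkdir -p pics; cat > h.py <<'E'
import numpy as np, cv2
from workcell import bot, vision
def cam(n):
    c=vision.read_camera(n); return c
def ray(c,uv):
    p=cv2.undistortPoints(np.array([[uv]],float),c["K"],np.array(c["dist"]))[0,0]
    R=np.array(c["R"]);o=-R.T@np.array(c["t"]);d=R.T@np.array([p[0],p[1],1]);return o,d
def onz(c,uv,z):
    o,d=ray(c,uv);return o+d*(z-o[2])/d[2]
def cloud(c):
    h,w=c["depth"].shape
    u,v=np.meshgrid(np.arange(w),np.arange(h))
    p=cv2.undistortPoints(np.stack([u,v],-1).reshape(-1,1,2).astype(float),c["K"],np.array(c["dist"]))[:,0]
    z=c["depth"].reshape(-1,1);P=np.hstack([p*z,z])
    X=(P-np.array(c["t"]))@np.array(c["R"]);X[z[:,0]==0]=np.nan
    return X.reshape(h,w,3)
E
python3 - <<'E'
from h import *
import pickle
for n in ["scene","top"]:
    c=cam(n);pickle.dump(c,open(n+".pkl","wb"))
    cv2.imwrite(f"pics/{n}0.png",c["image"][...,::-1]); R=np.array(c["R"]);print(n,-R.T@np.array(c["t"]),R[2],(c["depth"]>0).mean())
print(bot.read_state())
E
```

```text
scene [1.12758086 0.63689439 0.94023787] [-0.47880279 -0.50895419 -0.71534154] 0.996296875
top [0.31457979 0.00344099 1.47565157] [ 0.18852457  0.01799878 -0.98190352] 0.99602734375
{'time': 0.1, 'q': array([-1.27192122e+00,  2.64698743e-01,  1.60527758e+00, -2.00284872e-05,
        1.27368352e+00, -3.69409178e-02]), 'joint_vel': array([-0.00032576, -0.00171636, -0.00370148,  0.00208186,  0.00028196,
       -0.0003499 ]), 'joint_torque': array([-1.60490799e-04, -5.16706967e+01, -3.68588483e+01, -9.48028310e-05,
        6.21321058e-03, -7.44447516e-05]), 'tool_pos': array([ 0.22220645, -0.63666249,  0.23005073]), 'tcp_rot': array([-3.09539120e+00, -5.24690444e-01,  4.53573404e-04]), 'wrist_force': array([-0.16873105,  0.52599184, -0.49566432]), 'torque': array([-0.02790109, -0.0154203 ,  0.02699925]), 'grip_force': 0.0, 'width': 0.9985635614180919}
```

View pics/scene0.png

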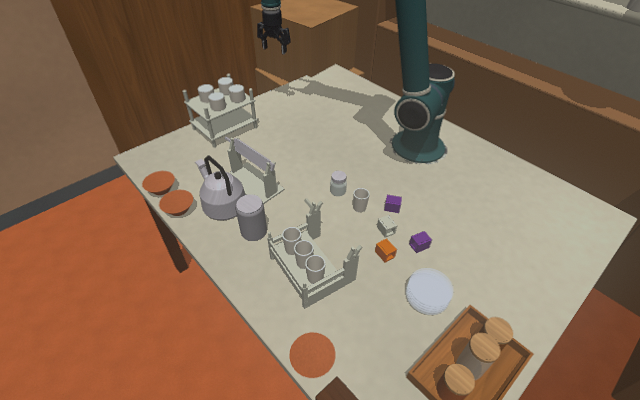

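View pics/top0.png

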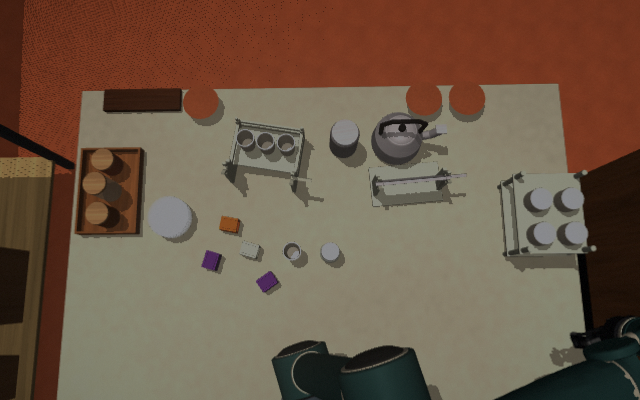

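```bash
python3 - <<'E'
from h import *
import pickle
c=pickle.load(open("top.pkl","rb"));X=cloud(c)
im=c["image"][...,::-1]
cv2.imwrite("pics/crop1.png",cv2.resize(im[110:300,210:476],None,fx=3,fy=3,interpolation=cv2.INTER_CUBIC))
for name,(u0,u1,v0,v1) in dict(rack=(215,325,115,215),stand=(360,470,150,212),sleeve=(236,264,236,264)).items():
    P=X[v0:v1,u0:u1].reshape(-1,3);P=P[~np.isnan(P[:,0])]
    print(name,np.histogram(P[:,2],bins=np.arange(-.01,.2,.01)))
def uvof(u,v):print((u,v),X[v,u])
for c_ in [(375,180),(440,172)]:uvof(*c_)
# print points by height band
def show(name,u0,u1,v0,v1,z0,z1):
    P=X[v0:v1,u0:u1].reshape(-1,3);m=(P[:,2]>z0)&(P[:,2]<z1);idx=np.flatnonzero(m)
    print(name,len(idx))
    for i in idx[::max(1,len(idx)//40)]: print((u0+i%(u1-u0),v0+i//(u1-u0)),P[i].round(4))
show("rackhi",215,325,115,215,.13,.18)
show("standhi",360,470,150,212,.10,.18)
show("sleeve",236,264,236,264,.03,.05)
E
```

```text
rack (array([2382, 4931,   67,   28,   34,  495, 1204,  245,  143,  402,  298,
        141,  212,  233,   65,   33,   31,   12,    0,    0]), array([-0.01,  0.  ,  0.01,  0.02,  0.03,  0.04,  0.05,  0.06,  0.07,
        0.08,  0.09,  0.1 ,  0.11,  0.12,  0.13,  0.14,  0.15,  0.16,
        0.17,  0.18,  0.19]))
stand (array([1222, 3490,  891,   61,   69,   73,   57,   69,   91,  103,   76,
         44,   69,   85,  112,  240,   35,    0,    0,    0]), array([-0.01,  0.  ,  0.01,  0.02,  0.03,  0.04,  0.05,  0.06,  0.07,
        0.08,  0.09,  0.1 ,  0.11,  0.12,  0.13,  0.14,  0.15,  0.16,
        0.17,  0.18,  0.19]))
sleeve (array([160, 361,   6,   4,  98, 147,   0,   0,   0,   0,   0,   0,   0,
         0,   0,   0,   0,   0,   0,   0]), array([-0.01,  0.  ,  0.01,  0.02,  0.03,  0.04,  0.05,  0.06,  0.07,
        0.08,  0.09,  0.1 ,  0.11,  0.12,  0.13,  0.14,  0.15,  0.16,
        0.17,  0.18,  0.19]))
(375, 180) [ 0.62531757 -0.1574965   0.09522229]
(440, 172) [ 0.65073762 -0.34699625  0.07533511]
rackhi 141
(np.int64(252), np.int64(133)) [0.7578 0.1886 0.1324]
(np.int64(224), np
[... 6396 characters left out ...]
np.int64(241), np.int64(252)) [0.4302 0.2283 0.0428]
(np.int64(247), np.int64(252)) [0.4299 0.2108 0.0443]
(np.int64(253), np.int64(252)) [0.4302 0.1942 0.0387]
(np.int64(240), np.int64(253)) [0.4272 0.2308 0.0452]
(np.int64(246), np.int64(253)) [0.4274 0.2142 0.0404]
(np.int64(252), np.int64(253)) [0.4272 0.1969 0.0401]
(np.int64(242), np.int64(254)) [0.4249 0.2263 0.0368]
(np.int64(249), np.int64(254)) [0.4248 0.2061 0.0359]
(np.int64(255), np.int64(254)) [0.4241 0.188  0.0419]
(np.int64(248), np.int64(255)) [0.4214 0.2081 0.0423]
(np.int64(254), np.int64(255)) [0.4212 0.1907 0.0432]
(np.int64(251), np.int64(256)) [0.418  0.1985 0.049 ]
(np.int64(252), np.int64(257)) [0.416  0.1973 0.0364]
```

View pics/crop1.png

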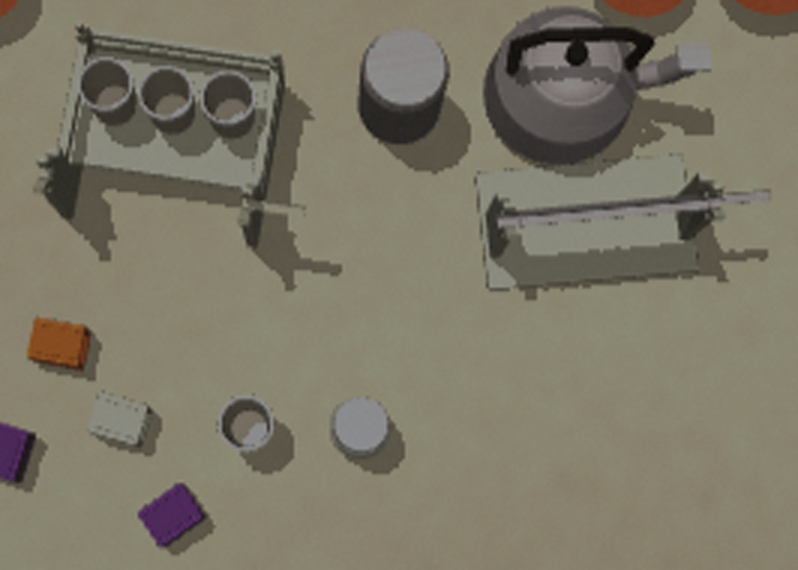

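```bash
cat >> h.py <<'E'
def fitline(P,ax=1):
    # x as function of y robustly; returns slope, intercept at mean y
    v=cv2.fitLine(P[:,:2].astype(np.float32),cv2.DIST_HUBER,0,1e-4,1e-4).ravel(); return v
E
python3 - <<'E'
from h import *
import pickle
for n in ["top","scene"]:
    c=pickle.load(open(n+".pkl","rb"));X=cloud(c);P=X.reshape(-1,3)
    im=c["image"]
    m=lambda x0,x1,y0,y1,z0,z1:(P[:,0]>x0)&(P[:,0]<x1)&(P[:,1]>y0)&(P[:,1]<y1)&(P[:,2]>z0)&(P[:,2]<z1)
    # bar face points (middle part): fit plane n.x=d
    B=P[m(.58,.66,-.33,-.19,.09,.16)]
    A=np.c_[B[:,1],B[:,2],np.ones(len(B))]
    k=np.linalg.lstsq(A,B[:,0],rcond=None)[0]
    r=B[:,0]-A@k; print(n,"bar",len(B),k.round(4),"rms",r.std(),"zmax",np.percentile(B[:,2],[50,90,98]))
    T=P[m(.58,.66,-.33,-.19,.140,.16)]; print(" topedge",len(T),fitline(T),T.mean(0))
    S=P[m(.6,.67,-.46,-.365,.10,.15)];print(" stub",len(S),S.min(0),S.max(0),fitline(S))
    K=P[m(.57,.66,.01,.054,.10,.15)];print(" spigot",len(K),K.min(0),K.max(0),K.mean(0),fitline(K))
    D=P[m(.62,.9,.06,.30,.042,.06)];print(" deck",len(D),cv2.minAreaRect(D[:,:2].astype(np.float32)))
    s=P[m(.40,.48,.16,.25,.03,.05)];print(" sleeve top",len(s),s.mean(0),cv2.minAreaRect(s[:,:2].astype(np.float32)))
    base=P[m(.5,.75,-.37,-.13,.004,.013)]
    kt=P[m(.6,.9,-.4,-.1,.16,.22)];print(" kettle hi",kt.min(0),kt.max(0)) if len(kt) else 0
    kt=P[m(.65,.9,-.4,-.1,.05,.16)];print(" kettle",kt.min(0),kt.max(0)) if len(kt) else 0
c=pickle.load(open("top.pkl","rb"))
print("stub tip",onz(c,(466.7,175.3),.127),"spigot tip",onz(c,(311.7,180),.129))
c=pickle.load(open("scene.pkl","rb"));im=c["image"][...,::-1]
a=cv2.resize(im[120:320,220:480],None,fx=3,fy=3,interpolation=cv2.INTER_CUBIC);cv2.imwrite("pics/crop2.png",a[:600,:800])
E
```

```text
top bar 266 [-0.0787 -0.4978  0.6644] rms 0.0023050271395803263 zmax [0.14394098 0.14936737 0.15095278]
 topedge 164 [ 0.08585737 -0.99630743  0.61309975 -0.27649963] [ 0.61163128 -0.26021852  0.14651662]
 stub 45 [ 0.62322831 -0.40578969  0.1236916 ] [ 0.63235754 -0.36523141  0.13460606] [ 0.06822428 -0.99767     0.6281154  -0.38102075]
 spigot 41 [0.61693241 0.0234118  0.12084819] [0.63102673 0.05395594 0.13619114] [0.62249972 0.0388862  0.12988911] [0.20883647 0.9779506  0.6224997  0.0388862 ]
 deck 1654 ((0.7187939882278442, 0.15917155146598816), (0.20221754908561707, 0.17202401161193848), 83.67945861816406)
 sleeve top 245 [0.43846418 0.20587931 0.0407471 ] ((0.43871983885765076, 0.2062196582555771), (0.05051560699939728, 0.03990340977907181), 73.65235137939453)
 kettle hi [ 0.75716694 -0.29601238  0.1625959 ] [ 0.77214575 -0.1671876   0.20305038]
 kettle [ 0.6504676  -0.36157635  0.05008098] [ 0.83369075 -0.10006144  0.15706397]
scene bar 382 [-0.0778 -0.406   0.6502] rms 0.002157645784999192 zmax [0.12965368 0.14561977 0.14778169]
 topedge 102 [ 0.0789714  -0.9968769   0.61169
[... 190 characters left out ...]
 spigot 34 [0.61531384 0.02386605 0.12284346] [0.62636841 0.05213871 0.13269062] [0.62127272 0.03861373 0.12846725] [0.21681276 0.9762132  0.6223906  0.04020656]
 deck 1191 ((0.7130218148231506, 0.15846747159957886), (0.20203684270381927, 0.1724839210510254), 80.72160339355469)
 sleeve top 184 [0.43816023 0.20787135 0.03958549] ((0.4366326332092285, 0.20785824954509735), (0.05211184173822403, 0.04214935749769211), 72.38468933105469)
 kettle hi [ 0.75706766 -0.29247268  0.16005376] [ 0.77011346 -0.16513016  0.20079097]
 kettle [ 0.65016595 -0.3602194   0.05004082] [ 0.83458101 -0.10002167  0.15954069]
stub tip [ 0.62790635 -0.40681892  0.127     ] spigot tip [0.62016872 0.02149109 0.129     ]
```

View pics/crop2.png

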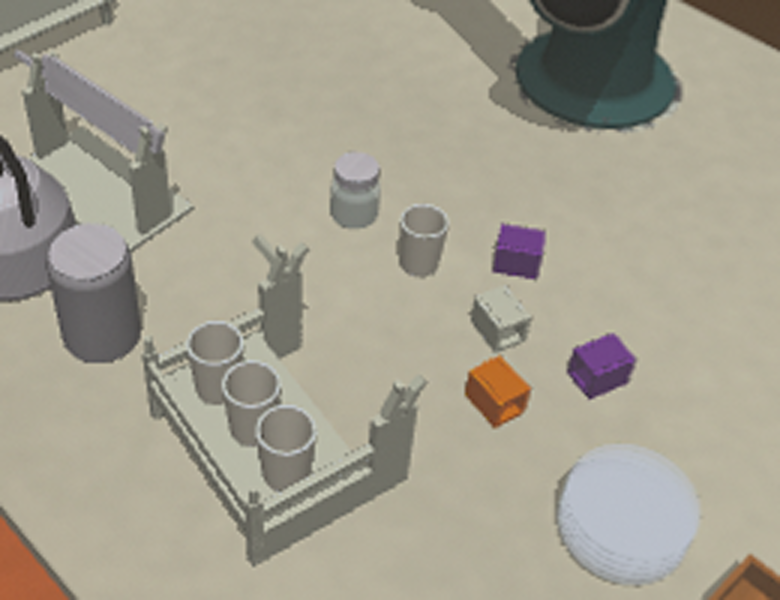

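```bash
cat >> h.py <<'E'
from scipy.spatial.transform import Rotation as Ro
s22,c22=np.sin(np.radians(22)),np.cos(np.radians(22))
U=np.array([-s22,0,c22])
def Rt(yaw,tilt=np.radians(22)):
    s,c=np.sin(tilt),np.cos(tilt)
    return Ro.from_euler('z',yaw)*Ro.from_matrix(np.array([[0,c,s],[1,0,0],[0,s,-c]]))
def plan(p,R,jaw,n=None,start=None):
    st=bot.read_state()
    p0,R0=(st["tool_pos"],Ro.from_rotvec(st["tcp_rot"])) if start is None else start
    rv=(R0.inv()*R).as_rotvec()
    if n is None:
        n=int(np.ceil(max(np.linalg.norm(np.array(p)-p0)/.040,np.linalg.norm(rv)/.12,1)))
    t=np.round(rv/n/.5,3);Rc,pc=R0,np.array(p0)
    rows=[]
    for i in range(n):
        d=Rc.inv().apply((np.array(p)-pc)/(n-i))/.1
        d=np.round(d,3);rows.append([*map(float,t),*map(float,d),jaw])
        pc=pc+Rc.apply(d*.1);Rc=Rc*Ro.from_rotvec(t*.5)
    for i in range(0,n,5): print(rows[i:i+5])
    print("end",pc.round(4),"angerr",(Rc.inv()*R).magnitude().round(4),"t",st["time"])
    return pc,Rc
E
cat > P.py <<'E'
from h import *
barO=np.array([.6153,-.259,.125]);byaw=.079
E
python3 - <<'E'
from P import *
R=Rt(byaw);u=Ro.from_euler('z',byaw).apply(U)
tgt=barO+u*(.008-.019)+u*.13
print(tgt);plan(tgt,R,40)
E
```

```text
[ 0.57086085 -0.26251801  0.23533488]
[[-0.051, 0.039, -0.2, 0.348, -0.183, -0.004, 40], [-0.051, 0.039, -0.2, 0.365, -0.148, -0.001, 40], [-0.051, 0.039, -0.2, 0.378, -0.111, 0.003, 40], [-0.051, 0.039, -0.2, 0.387, -0.072, 0.008, 40], [-0.051, 0.039, -0.2, 0.392, -0.034, 0.014, 40]]
[[-0.051, 0.039, -0.2, 0.393, 0.005, 0.022, 40], [-0.051, 0.039, -0.2, 0.39, 0.044, 0.03, 40], [-0.051, 0.039, -0.2, 0.383, 0.081, 0.039, 40], [-0.051, 0.039, -0.2, 0.372, 0.118, 0.049, 40], [-0.051, 0.039, -0.2, 0.357, 0.153, 0.06, 40]]
[[-0.051, 0.039, -0.2, 0.339, 0.186, 0.071, 40], [-0.051, 0.039, -0.2, 0.317, 0.217, 0.082, 40], [-0.051, 0.039, -0.2, 0.292, 0.245, 0.094, 40]]Traceback (most recent call last):
  File "<stdin>", line 4, in <module>
  File "h.py", line 39, in plan
    print("end",pc.round(4),"angerr",(Rc.inv()*R).magnitude().round(4),"t",st["time"])
                                     ^^^^^^^^^^^^^^^^^^^^^^^^^^^^^^
AttributeError: 'float' object has no attribute 'round'
```

Request:
play_rows --moves '[[[-0.05,0.04,-0.2,0.35,-0.18,0,40],[-0.05,0.04,-0.2,0.365,-0.15,0,40],[-0.05,0.04,-0.2,0.38,-0.11,0,40],[-0.05,0.04,-0.2,0.385,-0.07,0.01,40],[-0.05,0.04,-0.2,0.39,-0.035,0.015,40]]]'

```text
time: 0.52
tool_pos: [0.3575, -0.4918, 0.2324]
tcp_rot: [2.767, 1.238, 0.181]
wrist_force: [0.1, -1.2, 0.7]
width: 0.468
grip_force: 0.0
```

Request:
play_rows --moves '[[[-0.05,0.04,-0.2,0.39,0.005,0.02,40],[-0.05,0.04,-0.2,0.39,0.045,0.03,40],[-0.05,0.04,-0.2,0.38,0.08,0.04,40],[-0.05,0.04,-0.2,0.37,0.12,0.05,40],[-0.05,0.04,-0.2,0.355,0.155,0.06,40]]]'

```text
time: 0.93
tool_pos: [0.4914, -0.3488, 0.2351]
tcp_rot: [2.279, 1.822, 0.338]
wrist_force: [0.1, -0.7, -0.2]
width: 0.466
grip_force: 0.0
```

Request:
play_rows --moves '[[[-0.05,0.04,-0.2,0.34,0.185,0.07,40],[-0.05,0.04,-0.2,0.315,0.215,0.08,40],[-0.05,0.04,-0.2,0.29,0.245,0.095,40],[0,0,0,0,0,0,40]]]'

```text
time: 1.27
tool_pos: [0.5728, -0.2599, 0.2365]
tcp_rot: [1.926, 2.108, 0.423]
wrist_force: [0.1, 1.0, 0.1]
width: 0.472
grip_force: 0.0
```

```bash
sed -i 's/\.magnitude()\.round(4)/.magnitude()/' h.py; python3 - <<'E'
from P import *
import pickle
c=cam("wrist");pickle.dump(c,open("w1.pkl","wb"));cv2.imwrite("pics/w1.png",c["image"][...,::-1])
R=np.array(c["R"]);print(-R.T@np.array(c["t"]),R[2])
R=Rt(byaw);u=Ro.from_euler('z',byaw).apply(U)
plan(barO+u*(.008-.019)+u*.13,R,40)
# bar from wrist depth
P=cloud(c).reshape(-1,3);m=lambda x0,x1,y0,y1,z0,z1:(P[:,0]>x0)&(P[:,0]<x1)&(P[:,1]>y0)&(P[:,1]<y1)&(P[:,2]>z0)&(P[:,2]<z1)
B=P[m(.57,.67,-.335,-.185,.08,.17)];print(len(B),B.min(0),B.max(0))
T=P[m(.57,.67,-.335,-.185,.14,.17)];print(len(T),T.mean(0),fitline(T)) if len(T) else 0
S=P[m(.57,.67,-.45,-.37,.1,.17)];print(len(S),S.min(0) ,S.max(0)) if len(S) else 0
E
```

```text
[ 0.51130967 -0.18622063  0.36953366] [ 0.38522237 -0.26997337 -0.88245006]
[[0.004, -0.02, 0.011, -0.006, -0.009, 0.007, 40]]
end [ 0.5709 -0.2625  0.2353] angerr 0.00019900925994188133 t 1.3167
1777 [ 0.59974309 -0.33492277  0.10444555] [ 0.61875923 -0.18500603  0.14834558]
1647 [ 0.60853104 -0.25276691  0.14584009] [ 0.08087835 -0.996724    0.60853106 -0.2527669 ]
237 [ 0.62139434 -0.40629776  0.12396853] [ 0.63110282 -0.37028128  0.13006792]
```

View pics/w1.png

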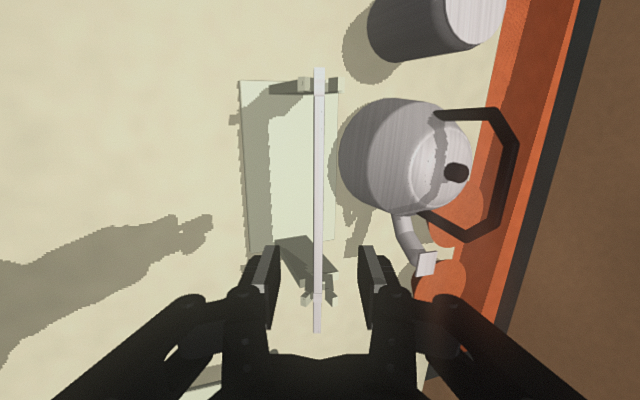

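```bash
sed -i 's/.*barO=.*/barO=np.array([.617,-.259,.125]);byaw=.081/' P.py; python3 - <<'E'
from P import *
R=Rt(byaw);u=Ro.from_euler('z',byaw).apply(U)
plan(barO+u*(.008-.019),R,40,5)
E
```

```text
[[0.001, -0.004, 0.001, -0.004, 0.001, 0.263, 40], [0.001, -0.004, 0.001, -0.004, 0.001, 0.262, 40], [0.001, -0.004, 0.001, -0.003, 0.001, 0.263, 40], [0.001, -0.004, 0.001, -0.003, 0.001, 0.263, 40], [0.001, -0.004, 0.001, -0.002, 0.001, 0.262, 40]]
end [ 0.6211 -0.2587  0.1148] angerr 0.0013865257659094858 t 1.3167
```

Request:
play_rows --moves '[[[0,-0.004,0,-0.004,0,0.262,40],[0,-0.004,0,-0.004,0,0.262,40],[0,-0.004,0,-0.003,0,0.262,40],[0,-0.004,0,-0.003,0,0.262,40],[0,-0.004,0,-0.002,0,0.262,40]]]'

```text
time: 1.73
tool_pos: [0.6195, -0.2628, 0.1145]
tcp_rot: [1.934, 2.092, 0.406]
wrist_force: [0.0, -0.3, -0.2]
width: 0.47
grip_force: 0.0
```

Request:
play_rows --moves '[[[0,0,0,0,0,0,0],[0,0,0,0,0,0,0],[0,0,0,0,0,0,0],[0,0,0,0,0,0,0],[0,0,0,0,0,0,0]]]' --newtons 50

```text
time: 2.15
tool_pos: [0.6208, -0.2631, 0.1183]
tcp_rot: [1.93, 2.09, 0.407]
wrist_force: [2.5, 0.3, -1.3]
width: 0.085
grip_force: 51.1
```

Request:
play_rows --moves '[[[0,0,0,0,0,0,0],[0,0,0,0,0,0,0],[0,0,0,0,0,0,0],[0,0,0,0,0,0,0]]]'

```text
time: 2.48
tool_pos: [0.621, -0.2628, 0.1176]
tcp_rot: [1.93, 2.091, 0.408]
wrist_force: [2.6, -2.0, 1.9]
width: 0.085
grip_force: 51.6
```

Request:
play_rows --moves '[[[0,0,0,0,0,-0.1,0],[0,0,0,0,0,-0.2,0],[0,0,0,0,0,-0.35,0],[0,0,0,0,0,-0.35,0],[0,0,0,0,0,0,0]]]'

```text
time: 2.9
tool_pos: [0.5832, -0.2663, 0.2155]
tcp_rot: [1.925, 2.089, 0.407]
wrist_force: [0.8, -0.7, -0.1]
width: 0.084
grip_force: 52.0
```

```bash
python3 - <<'E'
from P import *
# rack wrist-independent: refine via top & scene with arm where it is
import pickle
st=bot.read_state();print(st["tool_pos"],st["width"],st["wrist_force"],st["grip_force"])
for n in ["top","scene"]:
    c=cam(n);pickle.dump(c,open(n+"1.pkl","wb"));P=cloud(c).reshape(-1,3)
    m=lambda x0,x1,y0,y1,z0,z1:(P[:,0]>x0)&(P[:,0]<x1)&(P[:,1]>y0)&(P[:,1]<y1)&(P[:,2]>z0)&(P[:,2]<z1)
    B=P[m(.52,.60,-.32,-.2,.2,.25)];print(n,"bar",len(B))
c=cam("wrist");pickle.dump(c,open("w2.pkl","wb"));cv2.imwrite("pics/w2.png",c["image"][...,::-1])
R=Ro.from_rotvec(st["tcp_rot"]);X=cloud(c)
L=R.inv().apply((X.reshape(-1,3)-st["tool_pos"])) # tool frame
for x0,x1 in [(-.15,-.1),(-.08,-.06),(-.05,-.02),(.02,.05),(.05,.08),(.09,.104)]:
    k=(L[:,0]>x0)&(L[:,0]<x1)&(abs(L[:,1])<.02)&(L[:,2]>-.06)&(L[:,2]<.02);print(x0,k.sum(),np.median(L[k],0).round(4) if k.any() else 0)
k=(abs(L[:,1])<.015)&(L[:,2]>-.05)&(L[:,2]<.02)&(abs(L[:,0])<.2);print("xrange",np.percentile(L[k,0],[0,.5,99.5,100]))
E
```

```text
[ 0.583185   -0.266312    0.21551182] 0.08364885109058 [ 0.83526887 -0.7223275  -0.06015857] 52.00512170791626
top bar 156
scene bar 374
-0.15 0 0
-0.08 0 0
-0.05 394 [-0.0262 -0.0037 -0.0269]
0.02 1422 [ 0.0358 -0.0035 -0.0275]
0.05 1846 [ 0.0657 -0.0035 -0.0277]
0.09 1039 [ 0.0973 -0.0034 -0.0241]
xrange [-0.03322174 -0.03088633  0.11052513  0.11136279]
```

```bash
cat >> P.py <<'E'
ryaw=-.175;seat=np.array([.643,.168,.135])
bt=np.array([.0048,0,-.0057]) # bar origin in tool frame (x along bar, z along -u)
def goal(off,yaw=None): # bar origin at seat+off (rack-leaning axes: y along bar, t, u)
    yaw=ryaw if yaw is None else yaw
    R=Rt(yaw); return seat+R.apply([off[0],off[1],-off[2]])-R.apply(bt),R
E
python3 - <<'E'
from P import *
p,R=goal([-.09,-.06,.12]);plan(p,R,0)
E
```

```text
[[0.0, -0.021, 0.053, 0.399, -0.019, -0.021, 0], [0.0, -0.021, 0.053, 0.398, -0.029, -0.026, 0], [0.0, -0.021, 0.053, 0.397, -0.04, -0.03, 0], [0.0, -0.021, 0.053, 0.395, -0.05, -0.034, 0], [0.0, -0.021, 0.053, 0.393, -0.061, -0.038, 0]]
[[0.0, -0.021, 0.053, 0.391, -0.071, -0.042, 0], [0.0, -0.021, 0.053, 0.389, -0.082, -0.046, 0], [0.0, -0.021, 0.053, 0.386, -0.092, -0.051, 0], [0.0, -0.021, 0.053, 0.382, -0.102, -0.054, 0]]
end [0.5296 0.0917 0.2185] angerr 0.0022120758736751036 t 3.05
```

Request:
play_rows --moves '[[[0,-0.021,0.053,0.3,-0.02,-0.04,0],[0,-0.021,0.053,0.4,-0.03,-0.03,0],[0,-0.021,0.053,0.4,-0.04,-0.03,0],[0,-0.021,0.053,0.395,-0.05,-0.034,0],[0,-0.021,0.053,0.393,-0.06,-0.038,0]]]'

```text
time: 3.47
tool_pos: [0.5509, -0.0745, 0.2129]
tcp_rot: [2.071, 1.941, 0.374]
wrist_force: [0.7, 0.4, -0.7]
width: 0.084
grip_force: 51.9
```

Request:
play_rows --moves '[[[0,-0.021,0.053,0.39,-0.07,-0.042,0],[0,-0.021,0.053,0.39,-0.08,-0.045,0],[0,-0.021,0.053,0.385,-0.09,-0.05,0],[0,-0.021,0.053,0.38,-0.1,-0.05,0],[0,0,0,0.1,0,0,0]]]'

```text
time: 3.88
tool_pos: [0.5301, 0.0967, 0.2176]
tcp_rot: [2.164, 1.82, 0.352]
wrist_force: [0.2, 0.3, -1.1]
width: 0.086
grip_force: 51.9
```

Request:
play_rows --moves '[[[0,0,0,0,0,0,0],[0,0,0,0,0,0,0]]]'

```text
time: 4.05
tool_pos: [0.5315, 0.0922, 0.2178]
tcp_rot: [2.163, 1.818, 0.349]
wrist_force: [0.2, -0.1, -1.1]
width: 0.083
grip_force: 51.9
```

```bash
python3 - <<'E'
from P import *
import pickle
st=bot.read_state();c=cam("wrist");pickle.dump((st,c),open("w3.pkl","wb"));cv2.imwrite("pics/w3.png",c["image"][...,::-1])
X=cloud(c);h=Ro.from_euler('z',ryaw).inv().apply(X.reshape(-1,3)-[*seat[:2],0])
k=(h[:,2]>.12)&(abs(h[:,0])<.04)&(abs(h[:,1])<.16)
for nm,kk in [("+",k&(h[:,1]>.07)),("-",k&(h[:,1]<-.07))]:
    H=h[kk];print(nm,len(H));
    if len(H):print(H.min(0),H.max(0))
E
```

```text
+ 0
- 1330
[-0.02457074 -0.14821293  0.12000102] [ 0.02803923 -0.08930386  0.16159406]
```

View pics/w3.png

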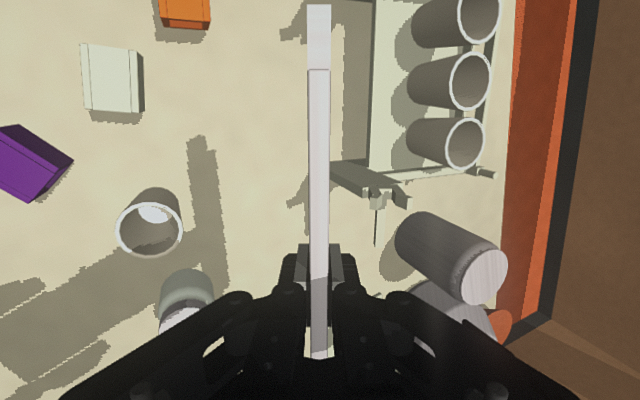

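Request:
play_rows --moves '[[[0,0,0,0.3,0,0,0],[0,0,0,0.4,0,0,0],[0,0,0,0.3,0,0,0],[0,0,0,0,0,0,0],[0,0,0,0,0,0,0]]]'

```text
time: 4.52
tool_pos: [0.5508, 0.1891, 0.2193]
tcp_rot: [2.164, 1.813, 0.351]
wrist_force: [-0.3, -0.2, -1.4]
width: 0.083
grip_force: 51.8
```

```bash
python3 - <<'E'
from P import *
import pickle
st4=bot.read_state();c=cam("wrist");pickle.dump((st4,c),open("w4.pkl","wb"))
ims=[]
for f in ["w3.pkl","w4.pkl"]:
    st,c=pickle.load(open(f,"rb"));X=cloud(c);print(f,st["tool_pos"])
    h=Ro.from_euler('z',ryaw).inv().apply(X.reshape(-1,3)-[*seat[:2],0])
    k=(h[:,2]>.10)&(abs(h[:,0])<.05)&(abs(h[:,1])<.16)&(h[:,2]<.17)
    for nm,kk in [("+",k&(h[:,1]>.07)),("-",k&(h[:,1]<-.07)),("spig",k&(h[:,1]<-.104))]:
        H=h[kk];print(nm,len(H))
        if len(H)>10:
            print(H.min(0).round(4),H.max(0).round(4))
            for y0 in np.arange(-.15,.12,.01):
                q=H[(H[:,1]>=y0)&(H[:,1]<y0+.01)&(H[:,2]>.126)]
                if nm=="spig" and len(q)>5:print("  y",y0.round(3),len(q),np.median(q,0).round(4),q[:,0].min().round(4),q[:,0].max().round(4))
            if nm!="spig":
              for z0 in np.arange(.125,.165,.004):
                q=H[(H[:,2]>=z0)&(H[:,2]<z0+.004)&(abs(H[:,1])<.1)]
                if len(q):print("  z",z0.round(3),len(q),np.sort(q[:,0])[::max(1,len(q)//14)].round(4))
    R=Ro.from_rotvec(st["tcp_rot"]);L=R.inv().apply(X.reshape(-1,3)-st["tool_pos"])
    k=(abs(L[:,1])<.02)&(L[:,2]>-.035)&(L[:,2]<-.02)&(L[:,0]>.03)&(L[:,0]<.085);B=X.reshape(-1,3)[k];print("bartop tool",np.median(L[k],0).round(4),"dir",fitline(B)[:2], fitline(L[k])[:2])
    k=(abs(L[:,1])<.02)&(L[:,2]>-.04)&(L[:,2]<.02)&(L[:,0]>.02);print("xmax",L[k,0].max())
st,c=pickle.load(open("w3.pkl","rb"));a=cv2.resize(c["image"][150:250,320:420,::-1],None,fx=4,fy=4)
st,c=pickle.load(open("w4.pkl","rb"));b=cv2.resize(c["image"][0:100,320:420,::-1],None,fx=4,fy=4)
cv2.imwrite("pics/w34.png",np.hstack([a,b]))
E
```

```text
w3.pkl [0.5314713  0.09219062 0.21782068]
+ 0
- 1722
[-0.0246 -0.1482  0.1001] [ 0.028  -0.0891  0.1616]
  z 0.125 56 [-0.0131 -0.0127 -0.0122 -0.0118 -0.0095 -0.0062 -0.0035 -0.002  -0.0004
  0.0019  0.0067  0.0096  0.0129  0.0152]
  z 0.129 148 [-0.0147 -0.011  -0.0063 -0.0014 -0.0003  0.0004  0.0013  0.0021  0.0025
  0.0034  0.0041  0.0049  0.0056  0.0066  0.0095]
  z 0.133 42 [-0.0163 -0.0158 -0.0139 -0.0122 -0.0098  0.0051  0.0054  0.0058  0.006
  0.0061  0.0065  0.0081  0.0097  0.0126]
  z 0.137 43 [-0.0176 -0.0154 -0.0144 -0.0131 -0.01   -0.0083  0.0039  0.0043  0.0044
  0.0048  0.0054  0.0071  0.0084  0.0099  0.0131]
  z 0.141 60 [-0.02   -0.0177 -0.016  -0.0132 -0.0124 -0.0119 -0.011  -0.0104  0.0018
  0.0021  0.0027  0.0028  0.0033  0.0056  0.0097]
  z 0.145 115 [-0.0246 -0.0239 -0.0236 -0.0231 -0.0225 -0.0215 -0.0174 -0.0166 -0.015
 -0.0133  0.0004  0.0007  0.0012  0.0031  0.0077]
  z 0.149 120 [-0.0233 -0.0224 -0.0218 -0.0215 -0.0212 -0.0209 -0.0203 -0.0191 -0.0175
  0.0007  0.0009  0.0011  0.0014  0.0018  0.0029]
  z 0.153 50 [0.0008 0.0009 0.001  0.0011 0.0012 0.0013 0.
[... 2660 characters left out ...]
.0145]
  z 0.137 41 [-0.0143 -0.0126 -0.012  -0.0114 -0.0106 -0.0094  0.0039  0.004   0.0044
  0.0048  0.0049  0.0054  0.0063  0.0074  0.0084  0.0091  0.01    0.0109
  0.0114  0.0116  0.0124]
  z 0.141 45 [-0.0136 -0.0126 -0.0116 -0.0102  0.0026  0.003   0.0032  0.0033  0.0039
  0.0051  0.006   0.0071  0.0083  0.0087  0.0099]
  z 0.145 25 [-0.      0.0004  0.0005  0.0006  0.0007  0.0008  0.0009  0.0011  0.0013
  0.0014  0.0014  0.0017  0.0019  0.0023  0.0027  0.0033  0.0037  0.0048
  0.0055  0.0061  0.0067  0.007   0.0081  0.0088  0.0098]
  z 0.149 2 [0.0003 0.0007]
spig 5
bartop tool [ 0.0605 -0.0006 -0.0321] dir [0.17500988 0.9845667 ] [1.0000000e+00 5.0224422e-05]
xmax 0.10984624090544425
```

View pics/w34.png

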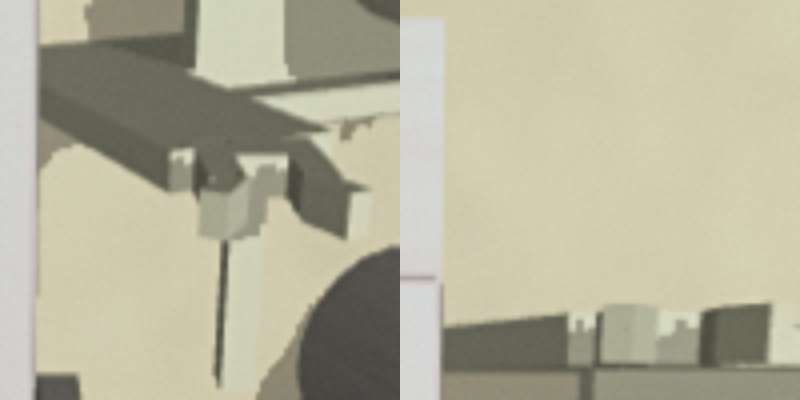

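```bash
sed -i 's/^ryaw=.*/ryaw=-.168;seat=np.array([.6394,.1686,.135])/; s/^bt=np.array(\[[^]]*\])/bt=np.array([.0039,-.0006,-.0098])/' P.py
python3 - <<'E'
from P import *
p,R=goal([0,.0015,.065]);plan(p,R,0)
E
```

```text
[[0.001, 0.006, -0.008, -0.038, 0.275, 0.285, 0], [0.001, 0.006, -0.008, -0.04, 0.274, 0.285, 0]]
end [0.6202 0.1679 0.187 ] angerr 0.0003127918106008364 t 4.5667
```

Request:
play_rows --moves '[[[0,0.006,-0.008,-0.04,0.275,0,0],[0,0.006,-0.008,-0.04,0.275,0.1,0],[0,0,0,0,0,0.25,0],[0,0,0,0,0,0.22,0],[0,0,0,0,0,0,0]]]'

```text
time: 4.98
tool_pos: [0.6186, 0.1652, 0.1828]
tcp_rot: [2.164, 1.822, 0.347]
wrist_force: [-1.1, -0.8, -2.2]
width: 0.084
grip_force: 51.8
```

Request:
play_rows --moves '[[[0,0,0,0,0,0,0],[0,0,0,0,0,0,0]]]'

```text
time: 5.15
tool_pos: [0.6205, 0.168, 0.1888]
tcp_rot: [2.159, 1.822, 0.359]
wrist_force: [0.1, 0.3, -1.4]
width: 0.086
grip_force: 51.8
```

```bash
cat > chk.py <<'E'
from P import *
import sys
def chk(lift):
    for n in ["wrist","scene","top"]:
        st=bot.read_state();c=cam(n);P=cloud(c).reshape(-1,3)
        h=Ro.from_euler('z',ryaw).inv().apply(P-[*seat[:2],.0])
        uu=h[:,0]*-s22+(h[:,2]-.135)*c22;tt=h[:,0]*c22+(h[:,2]-.135)*s22
        k=(abs(h[:,1])<.083)&(uu-lift>-.020)&(uu-lift<.025)&(abs(tt)<.02)&(abs(h[:,1])>.02)
        print(n,"mid n",k.sum(),"u98",np.percentile(uu[k],98).round(4)-.022-lift if k.any() else 0)
        f=k&(tt>.002)
        if f.sum()>20:print("   backface t-4mm med",np.median(tt[f])-.004,"slope dt/dy",np.polyfit(h[f,1],tt[f],1)[0])
        e=(abs(tt)<.015)&(abs(uu-lift-.006)<.016)&(h[:,1]>.088)&(h[:,1]<.13)&(uu>.0)
        if e.any():print("   +end y",np.percentile(h[e,1],[98,100])-.106)
        e=(abs(tt)<.012)&(abs(uu-lift+.002)<.007)&(h[:,1]<-.108)&(h[:,1]>-.17)
        if e.any():print("   stub",e.sum(),"tip y",h[e,1].min()+.148,"t",np.median(tt[e]),"umax",np.percentile(uu[e],95)-.002-lift)
    return st
E
python3 - <<'E'
from chk import *
st=chk(.065);print(st["tool_pos"],st["wrist_force"])
p,R=goal([0,.0015,.065]);plan(p,R,0)
E
```

```text
wrist mid n 4068 u98 0.002899999999999986
   backface t-4mm med 0.00019574780860163662 slope dt/dy 0.0003515931799287064
   +end y [-0.00040348  0.00011841]
scene mid n 507 u98 0.002599999999999991
   backface t-4mm med 0.0015696423690354745 slope dt/dy 0.002004288272028857
   +end y [0.00222805 0.00241938]
   stub 33 tip y 0.0016351239538804907 t 0.004598522760867106 umax 0.002699997025415235
top mid n 143 u98 0.002799999999999997
   backface t-4mm med 0.00518459093856493 slope dt/dy 0.009341492130067991
   +end y [0.00103433 0.00143265]
   stub 34 tip y 0.0024647717867262164 t 0.006610364815460571 umax 0.002801425300829677
[0.62121876 0.16919544 0.19027835] [ 0.45588221 -0.31406439  0.21153959]
[[0.012, -0.006, -0.001, -0.018, -0.02, 0.029, 0]]
end [0.6202 0.1679 0.187 ] angerr 0.0003217849977233276 t 5.3
```

Request:
play_rows --moves '[[[0.01,0,0,-0.01,0,0.12,0],[0,0,0,0,0,0.12,0],[0,0,0,0,0,0.11,0],[0,0,0,0,0,0.1,0],[0,0,0,0,0,0,0]]]'

```text
time: 5.72
tool_pos: [0.6357, 0.1651, 0.1426]
tcp_rot: [2.163, 1.829, 0.348]
wrist_force: [-0.4, -0.1, -2.0]
width: 0.081
grip_force: 51.9
```

Request:
play_rows --moves '[[[0,0,0,0,0,0,0],[0,0,0,0,0,0,0]]]'

```text
time: 5.88
tool_pos: [0.6372, 0.1658, 0.1463]
tcp_rot: [2.161, 1.827, 0.355]
wrist_force: [-0.4, 0.2, -1.3]
width: 0.081
grip_force: 51.9
```

```bash
python3 - <<'E'
from chk import *
st=chk(.023);print(st["tool_pos"],st["wrist_force"],st["torque"])
p,R=goal([0,.0015,.002]);plan(p,R,0)
E
```

```text
wrist mid n 4172 u98 -0.0003999999999999976
   backface t-4mm med 4.2477389575868926e-05 slope dt/dy -6.423961993406484e-05
   +end y [-6.18535063e-05  5.84256640e-04]
scene mid n 469 u98 0.00010000000000000286
   backface t-4mm med 0.0010961841767309025 slope dt/dy -0.000531377220848366
   +end y [0.00215463 0.00260948]
   stub 37 tip y 0.0010623255484065453 t 0.003810261703507039 umax -5.031883808701704e-05
top mid n 166 u98 0.0022000000000000006
   backface t-4mm med 0.004483153145989472 slope dt/dy 0.0012758567891014022
   +end y [0.00182099 0.0018245 ]
   stub 42 tip y 0.0020745956104586405 t 0.005522585368949898 umax 0.001802635534583548
[0.63761789 0.16604856 0.14738589] [ 0.54031572 -0.19810145 -1.18545533] [0.0327734  0.28520897 0.03294166]
[[-0.001, -0.005, 0.0, -0.012, -0.014, 0.199, 0]]
end [0.6435 0.1639 0.1286] angerr 0.0002721035280524924 t 6.0333
```

Request:
play_rows --moves '[[[0,0,0,-0.005,0,0.07,0],[0,0,0,-0.005,0,0.07,0],[0,0,0,0,0,0.05,0],[0,0,0,0,0,0.02,0],[0,0,0,0,0,0,0]]]'

```text
time: 6.45
tool_pos: [0.6445, 0.1633, 0.1269]
tcp_rot: [2.161, 1.827, 0.354]
wrist_force: [-1.3, 0.0, 0.9]
width: 0.087
grip_force: 52.3
```

Request:
play_rows --moves '[[[0,0,0,0,0,0,0],[0,0,0,0,0,0,0],[0,0,0,0,0,0,0]]]'

```text
time: 6.7
tool_pos: [0.6445, 0.1634, 0.127]
tcp_rot: [2.161, 1.826, 0.355]
wrist_force: [-2.4, -1.5, 0.4]
width: 0.088
grip_force: 52.4
```

```bash
python3 - <<'E'
from chk import *
st=chk(.0);print(st["tool_pos"],st["wrist_force"],st["torque"])
p,R=goal([0,.0015,.0]);plan(p,R,0)
E
```

```text
wrist mid n 4216 u98 0.0015000000000000013
   backface t-4mm med 0.00013215512375752258 slope dt/dy 0.000627070021599516
   +end y [-0.00165343 -0.00078992]
scene mid n 464 u98 0.0020000000000000018
   backface t-4mm med 0.0005935928977187348 slope dt/dy 0.0013580866854611957
   +end y [0.00084858 0.00131733]
   stub 38 tip y 0.0013370277389073426 t 0.0031434568347105864 umax 0.0013980887489993682
top mid n 148 u98 0.0029
   backface t-4mm med 0.0037597626826596656 slope dt/dy 0.0030157311418653457
   +end y [-0.00082365  0.00055777]
   stub 43 tip y 0.0006770328460261876 t 0.00399761836795703 umax 0.002537879754920853
[0.64455856 0.16336577 0.12698828] [-2.25755543 -0.38152795  0.88678773] [-0.30107646  0.54233324 -0.24198195]
[[-0.004, -0.004, 0.0, 0.004, -0.005, 0.002, 0]]
end [0.6443 0.1638 0.1267] angerr 0.00032409090291135795 t 6.85
```

Request:
play_rows --moves '[[[0,0,0,0,0,0.01,0],[0,0,0,0,0,0.005,0],[0,0,0,0,0,0,0]]]'

```text
time: 7.1
tool_pos: [0.6448, 0.1634, 0.127]
tcp_rot: [2.161, 1.826, 0.354]
wrist_force: [-9.7, -1.2, 10.2]
width: 0.086
grip_force: 54.3
```

Request:
play_rows --moves '[[[0,0,0,0,0,0,12],[0,0,0,0,0,0,20],[0,0,0,0,0,0,25],[0,0,0,0,0,0,25],[0,0,0,0,0,0,25]]]'

```text
time: 7.52
tool_pos: [0.6456, 0.1636, 0.1259]
tcp_rot: [2.161, 1.826, 0.356]
wrist_force: [-1.0, -0.2, -0.0]
width: 0.293
grip_force: 0.0
```

```bash
python3 - <<'E'
from chk import *
st=chk(.0);print(st["tool_pos"],st["wrist_force"],st["width"],st["grip_force"])
E
```

```text
wrist mid n 4254 u98 0.0015000000000000013
   backface t-4mm med 0.00011430171038991511 slope dt/dy -0.00032037286510657663
   +end y [-0.00137986 -0.00036176]
scene mid n 412 u98 0.0017000000000000001
   backface t-4mm med 0.0008028579817729517 slope dt/dy -0.0003875681040953295
   +end y [0.00105502 0.00120967]
   stub 43 tip y 0.0015738027709723823 t 0.0032787753176958118 umax 0.002035062348602475
top mid n 159 u98 0.0026000000000000016
   backface t-4mm med 0.0038102338873221113 slope dt/dy 0.0017441422631708729
   +end y [-6.10636045e-05  1.86015996e-05]
   stub 43 tip y 0.0009055715457127189 t 0.004289882809485756 umax 0.002489978097420009
[0.64544035 0.16351353 0.12581086] [-0.13381617 -0.4305196   0.28284984] 0.29058773428181345 0.0
```

Request:
play_rows --moves '[[[0,0,0,0,0,-0.1,25],[0,0,0,0,0,-0.25,25],[0,0,0,0,0,-0.35,25],[0,0,0,0,0,-0.35,40],[0,0,0,0,0,0,62]]]'

```text
time: 8.08
tool_pos: [0.6094, 0.1717, 0.2331]
tcp_rot: [2.156, 1.822, 0.373]
wrist_force: [1.2, 0.8, 0.8]
width: 0.566
grip_force: 0.0
```

```bash
cat >> P.py <<'E'
sl=np.array([.438,.207,.02]);syaw=-.293
E
python3 - <<'E'
from P import *
print(bot.read_state()["tool_pos"])
plan([.438,.207,.15],Rt(syaw,0),62)
E
```

```text
[0.60939228 0.17168289 0.23305414]
[[0.157, -0.013, 0.05, 0.012, -0.387, 0.019, 62], [0.157, -0.013, 0.05, 0.002, -0.384, 0.049, 62], [0.157, -0.013, 0.05, -0.007, -0.379, 0.08, 62], [0.157, -0.013, 0.05, -0.015, -0.371, 0.109, 62], [0.157, -0.013, 0.05, -0.024, -0.362, 0.138, 62]]
end [0.438 0.207 0.15 ] angerr 0.0013406359911273973 t 8.0833
```

Request:
play_rows --moves '[[[0.157,-0.013,0.05,0.01,-0.385,0,62],[0.157,-0.013,0.05,0,-0.385,0.04,62],[0.157,-0.013,0.05,0,-0.38,0.08,62],[0.157,-0.013,0.05,-0.015,-0.37,0.11,62],[0.157,-0.013,0.05,-0.025,-0.36,0.14,62]]]'

```text
time: 8.5
tool_pos: [0.4327, 0.2062, 0.1455]
tcp_rot: [-2.519, -1.866, 0.018]
wrist_force: [1.0, -0.3, -1.3]
width: 0.724
grip_force: 0.0
```

Request:
play_rows --moves '[[[0,0,0,0,0,0,62],[0,0,0,0,0,0,62],[0,0,0,0,0,0,62]]]'

```text
time: 8.75
tool_pos: [0.4349, 0.2055, 0.1456]
tcp_rot: [-2.521, -1.87, 0.014]
wrist_force: [0.3, 0.3, -0.2]
width: 0.728
grip_force: 0.0
```

```bash
python3 - <<'E'
from chk import *
st=bot.read_state();c=cam("wrist");cv2.imwrite("pics/w5.png",c["image"][...,::-1]);P=cloud(c).reshape(-1,3)
k=(abs(P[:,0]-.438)<.05)&(abs(P[:,1]-.207)<.05)&(abs(P[:,2]-.04)<.006);s=P[k]
print(k.sum(),s.mean(0),cv2.minAreaRect(s[:,:2].astype(np.float32)))
print(st["tool_pos"],st["tcp_rot"],st["q"])
h=Ro.from_rotvec(st["tcp_rot"]).inv().apply(s-st["tool_pos"]);print("tool",h.min(0),h.max(0))
chk(0)
E
```

```text
2683 [0.43720529 0.2070351  0.04024905] ((0.44482940435409546, 0.22004127502441406), (0.08905871212482452, 0.04883752390742302), 60.72779083251953)
[0.43489253 0.20552369 0.1455547 ] [-2.52108132 -1.87004494  0.01398017] [ 3.89432510e-01 -2.71340843e-02  2.09328607e+00  3.97565591e-04
  1.08472046e+00  6.83624324e-01]
tool [-0.02378774 -0.01741054  0.10241335] [0.05561915 0.03950681 0.11128576]
wrist mid n 0 u98 0
   stub 418 tip y -0.00031024003900451125 t -0.002702353776334824 umax -0.0009251820781307296
scene mid n 518 u98 0.0019000000000000024
   backface t-4mm med 0.0006703589902200824 slope dt/dy 0.001365211092869108
   +end y [0.00080402 0.00120299]
   stub 41 tip y 9.137582489077145e-06 t 0.0036237642765622946 umax 0.0016753237605125698
top mid n 217 u98 0.0025000000000000022
   backface t-4mm med 0.0038074889398040743 slope dt/dy 0.0044894797942302694
   +end y [-0.00011671  0.00059984]
   stub 38 tip y 0.0007622446896804469 t 0.004221889550782682 umax 0.0023754540796515717
```

View pics/w5.png

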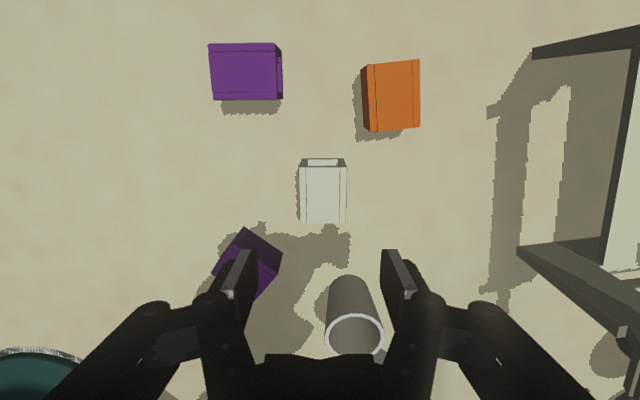

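```bash
python3 - <<'E'
from chk import *
plan([.4372,.2067,.011],Rt(syaw,0),62,5)
E
```

```text
[[-0.003, 0.002, -0.001, 0.005, 0.006, 0.27, 62], [-0.003, 0.002, -0.001, 0.005, 0.005, 0.269, 62], [-0.003, 0.002, -0.001, 0.004, 0.005, 0.27, 62], [-0.003, 0.002, -0.001, 0.004, 0.004, 0.269, 62], [-0.003, 0.002, -0.001, 0.004, 0.004, 0.27, 62]]
end [0.4372 0.2067 0.011 ] angerr 0.0006470368463100352 t 8.95
```

Request:
play_rows --moves '[[[-0.003,0.002,0,0.005,0.005,0.3,62],[-0.003,0.002,0,0.005,0.005,0.3,62],[-0.003,0.002,0,0.005,0.005,0.3,62],[-0.003,0.002,0,0.005,0.005,0.27,62],[-0.003,0.002,0,0.005,0.005,0.15,62]]]'

```text
time: 9.37
tool_pos: [0.4344, 0.2058, 0.0101]
tcp_rot: [-2.523, -1.87, 0.009]
wrist_force: [-1.6, -0.7, -0.1]
width: 0.725
grip_force: 0.0
```

Request:
play_rows --moves '[[[0,0,0,0,0,0,62],[0,0,0,0,0,0,62]]]'

```text
time: 9.53
tool_pos: [0.4355, 0.2064, 0.0123]
tcp_rot: [-2.523, -1.87, 0.007]
wrist_force: [0.3, 0.2, 0.7]
width: 0.728
grip_force: 0.0
```

Request:
play_rows --moves '[[[0,0,0,0,0,0,30],[0,0,0,0,0,0,30],[0,0,0,0,0,0,30],[0,0,0,0,0,0,30],[0,0,0,0,0,0,30]]]' --newtons 25

```text
time: 9.95
tool_pos: [0.4376, 0.2074, 0.0146]
tcp_rot: [2.524, 1.871, 0.001]
wrist_force: [0.7, -0.3, 6.9]
width: 0.463
grip_force: 26.6
```

Request:
play_rows --moves '[[[0,0,0,0,0,-0.05,30],[0,0,0,0,0,-0.2,30],[0,0,0,0,0,-0.35,30],[0,0,0,0,0,-0.4,30],[0,0,0,0,0,-0.4,30]]]'

```text
time: 10.37
tool_pos: [0.4346, 0.2062, 0.1535]
tcp_rot: [-2.522, -1.87, 0.009]
wrist_force: [1.6, 0.7, -0.9]
width: 0.468
grip_force: 25.7
```

Request:
play_rows --moves '[[[0,0,0,0,0,0,30],[0,0,0,0,0,0,30],[0,0,0,0,0,0,30]]]'

```text
time: 10.62
tool_pos: [0.4356, 0.2066, 0.1526]
tcp_rot: [-2.523, -1.87, 0.005]
wrist_force: [-0.6, -1.3, 0.0]
width: 0.462
grip_force: 25.8
```

```bash
python3 - <<'E'
from chk import *
st=bot.read_state();print(st["tool_pos"],st["tcp_rot"],st["width"],st["grip_force"])
for n in ["wrist","scene","top"]:
    c=cam(n);P=cloud(c).reshape(-1,3)
    L=Ro.from_rotvec(st["tcp_rot"]).inv().apply(P-st["tool_pos"])
    k=(L[:,2]>-.03)&(L[:,2]<.035)&(abs(L[:,1])<.021)&(L[:,0]<.05)&(L[:,0]>-.05);q=L[k]
    print(n,k.sum(),np.percentile(q,[1,50,99],axis=0).round(4).tolist() if k.any() else 0)
    if n!="wrist":cv2.imwrite(f"pics/{n}5.png",c["image"][...,::-1])
E
```

```text
[0.43558929 0.20656151 0.15256903] [-2.52290633 -1.87023307  0.00506438] 0.4619009858167869 25.81845849752426
wrist 11338 [[-0.0256, -0.0204, -0.0275], [0.0079, -0.0004, -0.0255], [0.0234, 0.0192, 0.012]]
scene 247 [[-0.025, -0.0208, -0.028], [0.0141, -0.0024, -0.0188], [0.0247, 0.0184, 0.0149]]
top 19 [[-0.0266, -0.0198, -0.0293], [-0.0254, 0.0138, -0.0068], [-0.0084, 0.0196, 0.0158]]
```

```bash
cat >> P.py <<'E'
st_off=np.array([-.0008,-.0005,-.006]) # sleeve centre in tool
def sgoal(y,x=.0024,z=.1295):
    R=Rt(ryaw,0);return [*seat[:2],0]+Ro.from_euler('z',ryaw).apply([x,y,z])-R.apply(st_off),R
E
python3 - <<'E'
from P import *
p,R=sgoal(-.20);print(p)
a=plan([.50,-.04,.155],R,30);plan(p,R,30,start=a)
E
```

```text
[ 0.60895077 -0.02828041  0.1235    ]
[[-0.002, 0.001, -0.036, -0.309, 0.192, -0.006, 30], [-0.002, 0.001, -0.036, -0.313, 0.186, -0.006, 30], [-0.002, 0.001, -0.036, -0.316, 0.181, -0.006, 30], [-0.002, 0.001, -0.036, -0.319, 0.175, -0.006, 30], [-0.002, 0.001, -0.036, -0.322, 0.169, -0.006, 30]]
[[-0.002, 0.001, -0.036, -0.325, 0.163, -0.007, 30], [-0.002, 0.001, -0.036, -0.327, 0.158, -0.006, 30]]
end [ 0.5   -0.04   0.155] angerr 0.0014055804471704654 t 10.7667
[[0.0, 0.0, -0.001, 0.1, 0.351, 0.105, 30], [0.0, 0.0, -0.001, 0.099, 0.351, 0.105, 30], [0.0, 0.0, -0.001, 0.099, 0.352, 0.105, 30]]
end [ 0.609  -0.0283  0.1235] angerr 0.0010964053817436752 t 10.7667
```

Request:
play_rows --moves '[[[0,0,-0.036,-0.31,0.19,0,30],[0,0,-0.036,-0.315,0.185,0,30],[0,0,-0.036,-0.315,0.18,0,30],[0,0,-0.036,-0.32,0.175,0,30],[0,0,-0.036,-0.32,0.17,0,30]]]'

```text
time: 11.18
tool_pos: [0.4813, 0.0294, 0.1507]
tcp_rot: [-2.433, -1.982, 0.009]
wrist_force: [0.6, 0.4, -0.4]
width: 0.464
grip_force: 25.7
```

Request:
play_rows --moves '[[[0,0,-0.036,-0.325,0.165,0,30],[0,0,-0.036,-0.325,0.16,0,30],[0,0,0,0.1,0.3,0.09,30],[0,0,0,0.1,0.35,0.1,30],[0,0,0,0.1,0.35,0.1,30]]]'

```text
time: 11.6
tool_pos: [0.6052, -0.0277, 0.121]
tcp_rot: [-2.401, -2.02, 0.008]
wrist_force: [1.0, -0.0, -1.1]
width: 0.461
grip_force: 25.8
```

Request:
play_rows --moves '[[[0,0,0,0,0.05,0,30],[0,0,0,0,0,0,30],[0,0,0,0,0,0,30],[0,0,0,0,0,0,30]]]'

```text
time: 11.93
tool_pos: [0.6085, -0.0271, 0.1225]
tcp_rot: [-2.399, -2.024, 0.008]
wrist_force: [1.2, 0.4, -0.6]
width: 0.463
grip_force: 25.8
```

```bash
cat >> chk.py <<'E'
def sl(yc,pic=None):
    st=bot.read_state();print(st["tool_pos"],st["wrist_force"],st["time"])
    for n in ["wrist","scene","top"]:
        c=cam(n);P=cloud(c).reshape(-1,3)
        if pic and n==pic[0]:cv2.imwrite(pic[1],c["image"][...,::-1])
        h=Ro.from_euler('z',ryaw).inv().apply(P-[*seat[:2],.0])
        k=(abs(h[:,1]-yc)<.03)&(abs(h[:,0]-.0024)<.03)&(h[:,2]>.142)&(h[:,2]<.156);q=h[k]
        if len(q)>10:print(n,"sleeve top",len(q),"y",np.percentile(q[:,1],[1,99]).round(4),"x",np.percentile(q[:,0],[1,99]).round(4),"z",np.median(q[:,2]).round(4))
        e=(abs(h[:,0]-.001)<.008)&(h[:,1]<-.106)&(h[:,1]>yc+.028)&(h[:,2]<.141)&(h[:,2]>.126)
        if e.sum()>10:print("   stub",e.sum(),"x",np.percentile(h[e,0],[2,50,98]).round(4),"z98",np.percentile(h[e,2],98).round(4),"tip",h[e,1].min().round(4))
E
python3 - <<'E'
from chk import *
sl(-.20)
p,R=sgoal(-.20);plan(p,R,30,1)
E
```

```text
[ 0.60853514 -0.0271159   0.12251474] [ 1.2320747   0.38010862 -0.61690756] 11.9333
wrist sleeve top 9901 y [-0.2238 -0.1747] x [-0.0234  0.0284] z 0.1482
   stub 2605 x [-0.002   0.0028  0.0079] z98 0.14 tip -0.1486
scene sleeve top 162 y [-0.2229 -0.1732] x [-0.0241  0.0313] z 0.1488
   stub 46 x [-0.003   0.0042  0.0081] z98 0.1402 tip -0.1474
top sleeve top 29 y [-0.2229 -0.1739] x [-0.017  -0.0023] z 0.1496
   stub 12 x [-0.0003  0.0026  0.007 ] z98 0.1409 tip -0.147
[[-0.005, 0.003, -0.002, -0.012, -0.002, 0.004, 30]]
end [ 0.609  -0.0283  0.1235] angerr 0.00014547655599359628 t 12.0833
```

Request:
play_rows --moves '[[[0,0,0,0.1,0,-0.01,30],[0,0,0,0.12,0,0,30],[0,0,0,0.12,0,0,30],[0,0,0,0.06,0,0,30],[0,0,0,0,0,0,30]]]'

```text
time: 12.5
tool_pos: [0.6173, 0.0143, 0.1245]
tcp_rot: [-2.398, -2.028, 0.004]
wrist_force: [-0.1, -0.1, -0.3]
width: 0.467
grip_force: 25.8
```

Request:
play_rows --moves '[[[0,0,0,0,0,0,30],[0,0,0,0,0,0,30]]]'

```text
time: 12.67
tool_pos: [0.6169, 0.0124, 0.1241]
tcp_rot: [-2.399, -2.026, 0.005]
wrist_force: [-0.6, -0.3, -0.4]
width: 0.461
grip_force: 25.8
```

```bash
python3 - <<'E'
from chk import *
sl(-.159)
p,R=sgoal(-.125);plan(p,R,30,1)
E
```

```text
[0.61693747 0.01235591 0.12411304] [-0.63443811 -0.26265401 -0.44690335] 12.6667
wrist sleeve top 9869 y [-0.1833 -0.1344] x [-0.0251  0.0283] z 0.1498
   stub 1208 x [-0.0021  0.0028  0.0079] z98 0.1397 tip -0.131
scene sleeve top 165 y [-0.1827 -0.1329] x [-0.024   0.0295] z 0.1494
   stub 23 x [-0.0023  0.0041  0.007 ] z98 0.1398 tip -0.1302
top sleeve top 31 y [-0.1836 -0.135 ] x [-0.0156  0.0018] z 0.1508
   stub 15 x [-0.0002  0.0016  0.0063] z98 0.14 tip -0.1279
[[-0.006, 0.003, -0.003, 0.342, -0.012, 0.006, 30]]
end [0.6215 0.0457 0.1235] angerr 0.0003088642592470793 t 12.8167
```

Request:
play_rows --moves '[[[0,0,0,0.1,0,0,30],[0,0,0,0.1,-0.005,0,30],[0,0,0,0.1,-0.005,0,30],[0,0,0,0.04,0,0,30],[0,0,0,0.01,0,0,30]]]'

```text
time: 13.23
tool_pos: [0.6219, 0.0469, 0.1243]
tcp_rot: [2.399, 2.028, -0.008]
wrist_force: [-1.2, -5.1, 1.0]
width: 0.464
grip_force: 26.0
```

Request:
play_rows --moves '[[[0,0,0,0,0,0,30],[0,0,0,0,0,0,30],[0,0,0,0,0,0,30]]]'

```text
time: 13.48
tool_pos: [0.6218, 0.0469, 0.1242]
tcp_rot: [-2.4, -2.026, 0.005]
wrist_force: [-0.9, -2.7, 1.2]
width: 0.464
grip_force: 26.0
```

```bash
python3 - <<'E'
from chk import *
sl(-.125); chk(0)
E
```

```text
[0.62180387 0.04686004 0.12423649] [-0.90989066 -2.68575974  1.24704711] 13.4833
wrist sleeve top 9927 y [-0.1486 -0.0957] x [-0.0234  0.0285] z 0.15
scene sleeve top 156 y [-0.1454 -0.0958] x [-0.0235  0.0307] z 0.1497
top sleeve top 41 y [-0.1487 -0.0957] x [-0.0188  0.0077] z 0.1499
wrist mid n 9873 u98 0.0013000000000000025
   backface t-4mm med 0.002112598547609656 slope dt/dy 0.0010567631801662257
scene mid n 522 u98 0.0019000000000000024
   backface t-4mm med 0.0007013231230032233 slope dt/dy 0.0019108835701626733
   +end y [0.00125829 0.00137201]
top mid n 169 u98 0.0025000000000000022
   backface t-4mm med 0.003944977026166439 slope dt/dy 0.0015172898055601483
   +end y [-0.00043951  0.00011773]
```

Request:
play_rows --moves '[[[0,0,0,0,0,0.03,30],[0,0,0,0,0,0,30],[0,0,0,0,0,0,48],[0,0,0,0,0,0,60],[0,0,0,0,0,0,60]]]'

```text
time: 14.2
tool_pos: [0.622, 0.0473, 0.1211]
tcp_rot: [-2.4, -2.025, 0.004]
wrist_force: [-0.9, 0.1, 0.1]
width: 0.704
grip_force: 0.0
```

Request:
play_rows --moves '[[[0,0,0,0,0,0,60],[0,0,0,0,0,-0.1,60],[0,0,0,0,0,-0.3,60],[0,0,0,0,0,-0.4,60],[0,0,0,0,0,-0.4,60]]]'

```text
time: 14.62
tool_pos: [0.6212, 0.0471, 0.2418]
tcp_rot: [-2.399, -2.024, 0.008]
wrist_force: [1.2, -0.2, 0.1]
width: 0.703
grip_force: 0.0
```

Request:
play_rows --moves '[[[0,0,0,-0.2,-0.3,0,60],[0,0,0,-0.2,-0.3,0,60],[0,0,0,0,0,0,60],[0,0,0,0,0,0,60]]]'

```text
time: 14.95
tool_pos: [0.5549, 0.0173, 0.2423]
tcp_rot: [-2.401, -2.024, 0.004]
wrist_force: [-0.2, -0.4, 0.6]
width: 0.705
grip_force: 0.0
```

```bash
python3 - <<'E'
from chk import *
sl(-.125); chk(0)
c=cam("scene");cv2.imwrite("pics/end.png",cv2.resize(c["image"][120:320,220:480,::-1],None,fx=3,fy=3,interpolation=cv2.INTER_CUBIC))
E
```

```text
[0.55493962 0.01725249 0.24225279] [-0.24454974 -0.40078269  0.62854443] 14.95
wrist sleeve top 2657 y [-0.1493 -0.0955] x [-0.0186  0.0202] z 0.1463
scene sleeve top 125 y [-0.1494 -0.0963] x [-0.0135  0.0217] z 0.1468
wrist mid n 1917 u98 0.0016000000000000007
   backface t-4mm med 0.0018824143017507275 slope dt/dy -0.002964855901910088
scene mid n 520 u98 0.0019000000000000024
   backface t-4mm med 0.0006979078615309033 slope dt/dy 0.002247938268529292
   +end y [0.0009593  0.00122737]
   stub 1 tip y 0.01154326865835878 t 0.011512903973945846 umax 0.0019776064097686823
top mid n 156 u98 0.0025000000000000022
   backface t-4mm med 0.004040848326306808 slope dt/dy 0.0052657972296017135
   +end y [-0.00085888  0.00084264]
```

View pics/end.png

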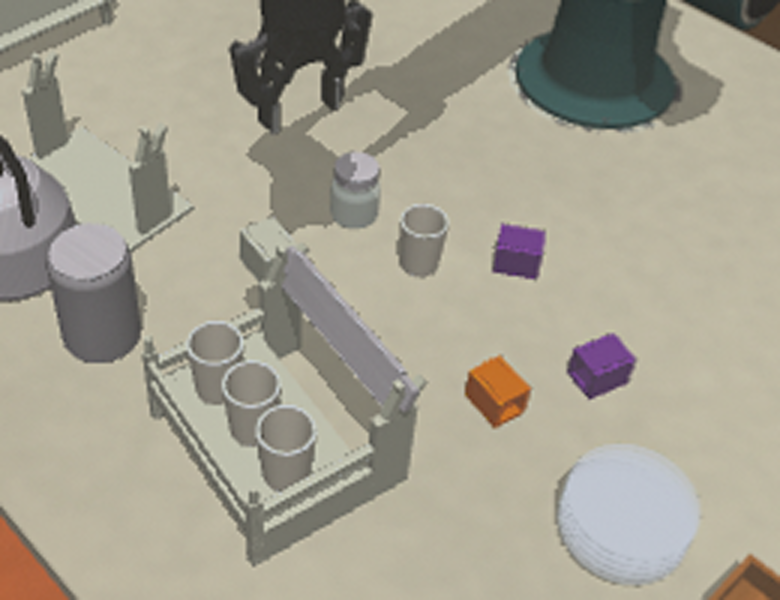

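The bar lies in both slots, at crop (345,320). The sleeve hangs on the stub against the cheek, at crop (268,248), and everything else is where it was.

```bash
python3 -c "
from workcell import bot
print(bot.finish_job())"
```

```text
the job is handed in; nothing more can be done
None
```

The job is handed in: the bar lies home in both slots, and the sleeve hangs over the stub and half spigot against the cheek; the last camera check showed the cups and other things undisturbed, and no verdict came back.

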